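# Tuck the card box flap under its lip

## Robot

A 6-joint arm with a two-finger parallel gripper is mounted at the origin on the work surface. World frame = base frame: x ahead of the robot, y to its left, z up, the work surface at z = 0. Lengths are in m, angles in rad, forces in N, time in s.
With the tool pointing down it reaches from about 0.225 to 0.875 m from the base axis. Payload 3.4 kg.
Tool frame: the origin (TCP) lies between the finger pads; the fingertips stand 19 mm ahead of it and the grasp point (between the pads) is the TCP; z points along the fingers, y is the line along which they close (so a half turn about z gives the same grasp; the last joint's range is limited). The gripper opens to 85 mm and grips with 20 to 120 N. Pads are 22 mm wide; open, the fingers measure 114 mm over their backs; the gripper's body (76 mm by 85 mm) begins 54 mm behind the grasp point. The pads swing forward as they close: fully open they stand 13 mm farther back than shut.
Start: joints at [-1.362, 0.276, 1.505, -0, 1.361, -0.121], TCP at [0.186, -0.544, 0.25] pointing down, gripper open.
Joint ranges: [-2.89, 2.89], [-0.75, 2.08], [0.22, 2.7], [-1.18, 4.32], [0.11, 2.71], [-2.7, 2.7]. Speed limits (rad/s): [2.57, 2.57, 3.14, 3.14, 3.14, 3.14].

## Interface

Orientations are given as a unit quaternion [w, x, y, z].
In Python, from rig import get_state, imaging, ticket gives the robot as it stands. The module is installed in compiled form; this text tells all that it offers.
- The arm moves only by the shell command python3 -m inch 'ROWS' [FORCE]. ROWS is JSON, a list of rows, each an object with "claw": the opening, from -1 (shut) to 1 (fully open); "travel": the shift along the world's x, y, z in units of 200 mm (1.0 is 200 mm), a list of three; "turn": the turn about the world's z in units of 180 degrees (1.0 is 180 degrees). A call has 1 to 5 rows; each row is the pose to reach, as a shift and turn from the pose commanded when the call began, turning the shorter way round; what a row does not reach only later rows make up. A row lasts 1/10 s, in which the tool goes at most 50 mm and 8.59 degrees, less where a joint would pass 70% of its speed; a pose out of reach is approached as far as the arm can. A call with a number of a shift or a turn outside -1 to 1 is refused whole. A call with a gripper value outside its range is refused whole. The fingers move at their own pace and stop on an object; FORCE is the grip in N (left out, the last holds). Time passes only in rows, so rows that repeat a pose let the fingers close. It gives the time, the measured TCP pose, the force, the opening and the grip force at its end, in the units of the state.
- get_state(): the state, without advancing time (a new reading comes with each control period).
- imaging.get_image(name): name is "side" or "top" or "wrist"; returns the picture (400x640x3 uint8, red, green, blue); there is no depth.
- imaging.camera_params(name): a dict with "camera_matrix" (3x3 intrinsics, pixels), "k1" (the pictures are not rectified: a ray, as slopes to the right and down, at radius r is drawn at 1 + k1 r^2 times it, then the intrinsics apply), "cam_to_world" (4x4, takes a point from camera to world coordinates); the wrist camera has in their place "T_tool_cam" (4x4, takes a point from camera to tool coordinates, whose origin is the TCP and whose axes are the flange's). Camera axes: x right, y down, z forward; pixel columns grow to the right and rows downward; lengths in m; the calibration is good to about 2 mm. A picture is of the moment at which its call begins: read the wrist's pose just before it. camera_params takes no time and is no camera call.
- ticket.sign_off(): hands the job in; it is judged then, once.
The state is a dict: "clock": time; "qpos": joint angles; "qd": joint speeds; "effort": joint torques, N m; "position": TCP position; "ee_rot": TCP orientation; "contact_force": force on the tool from outside, world axes, zero at the start; "moment": the same for the moment, N m; "width": finger opening in m; "gripper_force": force on a finger pad.
Only numpy, scipy, OpenCV 4.12 (cv2) and the standard library are available. Lean on these libraries where they do the work, as an engineer would, in place of code of your own. Each camera call takes 0.05 s, during which the arm holds its last target. There are 200 camera calls.

## Task

Close the card-index box: with your fingertips push its standing flap over until it lies flat on the box, then push it along by its rib until its free edge is tucked fully home beneath the retaining lip, and take your hand away. The flap is springy and pops up again unless it is under the lip. Do not take hold of the flap or pinch it, lift nothing, and leave the hand stamp, the stapler and the glasses case where they stand.

Things in the scene. Friction and masses are not known exactly. Their poses are not given: they have to be found in the camera images.
- card_box: Grey plastic card-index box, fixed, open on top, 160 (own x) x 150 mm. Origin: centre of underside; z up; +x points from hinge side to lip side, the way the flap folds over and slides home. Walls and the deck over the rear 58 mm are 76.5 mm high, cards in it up to 71 mm. Two slotted ears on the deck at y = +-66 mm (to 90 mm high) carry the hinge.
- lip_mouth (a point): Under the rear edge of the fixed retaining lip's mouth (box x 55, y 0, z 83.5 mm; box axes). The lip, on the +x wall, is 126 mm wide, 3 mm thick: from x 80 to 62 mm its underside is at z 85.5 mm, 4 mm above the flat flap; thence an upturned mouth to x 54 mm, top at z 93 mm.
- flap_hinge (a point): Middle of the hinge axis (8 mm steel rod), 80 mm above the desk, box x -56 mm at slide 0, -28 mm at home. Axes turn with the flap: x to its free edge, y along the hinge, z out of its outer face (up when flat). The flap is a black plastic plate 120 mm wide, 3 mm thick, mid-plane through the axis, free edge 102 mm from it.
- flap_edge (a point): Middle of the flap's free edge (flap frame x 102, y 0, z 0 mm).
- flap_rib (a point): Middle of the hinge-side face of the finger rib on the flap's outer face (flap x 62, y 0, z 5.5 mm). The rib is a bar 6 mm thick (x 62 to 68 mm), 100 mm long along y, 8.5 mm tall. With the flap flat, a fingertip set on the flap between hinge and rib pushes this face towards the lip.
- flap (a joint): Flap angle, rad: 0 flat on the box, 1.57 upright, stop at 2.2 (leaning back, away from the lip). Starts at 1.65 to 2.05. Spring 0.07 N m/rad with rest near 1.9, friction 0.03 N m: about 0.15 N m folds it flat; let go outside the lip it rises to about 1.4 rad. Under the lip it rests at about 0.04.
- carriage (a joint): Slide of the hinge rod in the ears along the box's +x, m: 0 back, 0.028 fully home; friction 3 N, stays where left; starts at 0 to 0.004. At 0 the flat flap's edge is 8 mm short of the mouth: fold fully flat first, then slide. If slid forward early, the edge lands on top of the lip; let it up and push it back.
- stamp: Bystander: dark wooden hand stamp, round, 42 mm diameter, 80 mm tall, upright and loose. Origin: centre of underside.
- stapler: Bystander: black and steel stapler 140 mm long (own x), 34 mm wide, 59 mm tall, loose. Origin: centre of underside.
- glasses_case: Bystander: dark brown glasses case 155 mm long (own x), 58 mm wide, 34 mm tall, loose. Origin: centre of underside.
Not all that is in view belongs to the job. Leave any blue look-alike of the card_box alone.

How it is judged:
By the outcome, as a careful person would: the job done as asked, in the order asked, and still so for the second after the job is handed in, with the robot touching nothing.
It also fails if it takes over 42 s, if anything falls off the work surface, if the arm or the gripper's body presses on something with over 40 N, if the wrist force passes 120 N, or if a joint passes its speed limit or range.

## Working session

There is one attempt and no reset: what is moved stays moved. The work goes in short steps, Python scripts to look and compute and a shell command to move; the robot and the scene stay as the last step left them, time stands still between calls to the robot, and variables do not carry over. Pictures are saved under pics/ and viewed, at most 10 in all, crops included, and the job is handed in when it is done.

```bash
mkdir -p pics
cat > h.py <<'E'
import numpy as np, cv2
from rig import get_state, imaging
def cam(n): 
    p=imaging.camera_params(n); return np.array(p["camera_matrix"]),p["k1"],np.array(p["cam_to_world"])
def ray(n,u,v):
    K,k1,T=cam(n)
    d=np.array([(u-K[0,2])/K[0,0],(v-K[1,2])/K[1,1]]);s=d.copy()
    for _ in range(30): s=d/(1+k1*(s@s))
    return T[:3,3],T[:3,:3]@np.array([s[0],s[1],1])
def onz(n,u,v,z):
    o,d=ray(n,u,v); return o+d*(z-o[2])/d[2]
def proj(n,P):
    K,k1,T=cam(n); c=T[:3,:3].T@(np.array(P,float)-T[:3,3]); s=c[:2]/c[2]; s=s*(1+k1*(s@s))
    return K[0,0]*s[0]+K[0,2],K[1,1]*s[1]+K[1,2]
def two(a,ua,b,ub):
    o1,d1=ray(a,*ua);o2,d2=ray(b,*ub)
    t=np.linalg.lstsq(np.c_[d1,-d2],o2-o1,rcond=None)[0]
    p,q=o1+t[0]*d1,o2+t[1]*d2; return (p+q)/2,np.linalg.norm(p-q)
def save(n,f):
    im=imaging.get_image(n); cv2.imwrite(f,im[:,:,::-1]); return im
E
python3 - <<'E'
from h import *
for n in("top","side"):
    save(n,f"pics/{n}0.png"); K,k,T=cam(n); print(n,K.round(1).tolist(),k,T.round(3).tolist())
print(get_state())
E
```

```text
top [[467.9, 0.0, 319.2], [0.0, 467.9, 201.4], [0.0, 0.0, 1.0]] -0.07419193702927929 [[-0.027, -0.992, 0.122, 0.413], [-0.999, 0.025, -0.02, 0.061], [0.017, -0.123, -0.992, 1.219], [0.0, 0.0, 0.0, 1.0]]
side [[362.3, 0.0, 320.4], [0.0, 362.3, 195.7], [0.0, 0.0, 1.0]] -0.06731283847951722 [[0.891, -0.302, 0.339, 0.289], [-0.454, -0.609, 0.65, -0.451], [0.01, -0.733, -0.68, 0.615], [0.0, 0.0, 0.0, 1.0]]
{'clock': 0.1, 'qpos': array([-1.36199155e+00,  2.76533988e-01,  1.50602528e+00, -4.31899990e-05,
        1.36072034e+00, -1.20996371e-01]), 'qd': array([ 6.93346995e-04, -3.85280629e-04, -1.39433315e-03,  7.63548869e-04,
       -9.33041892e-05, -9.37373352e-04]), 'effort': array([ 1.01071390e-03, -4.17701232e+01, -2.46404797e+01, -3.12144011e-04,
        5.87145900e-03,  6.58982628e-06]), 'position': array([ 0.18610413, -0.54356698,  0.24951745]), 'ee_rot': array([-8.41739622e-04,  9.86433588e-01,  1.64158657e-01, -5.81164684e-05]), 'contact_force': array([-0.27250244,  0.33452597,  0.23688555]), 'moment': array([-4.56475830e-05,  4.15141002e-02,  2.41110359e-02]), 'gripper_force': 0.0, 'width': 0.08528387033663859}
```

View pics/top0.png

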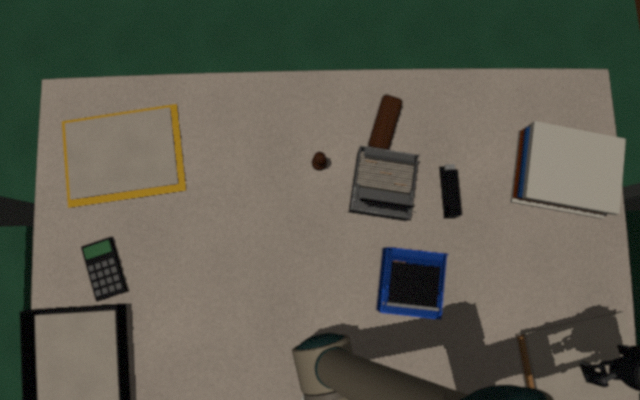

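View pics/side0.png

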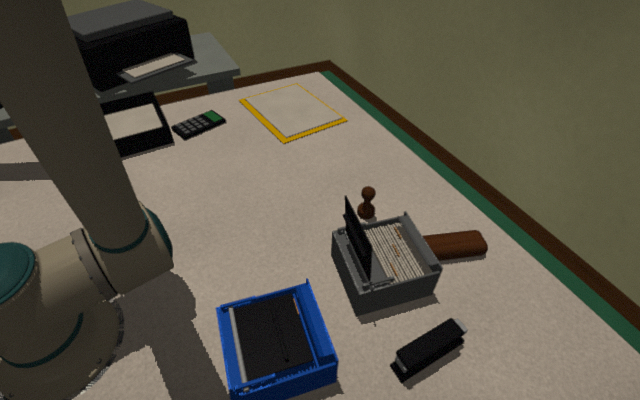

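The grey box is at top (384,182) and side (385,262), with its black flap standing near the robot-side end. A blue look-alike is at top (413,283) and side (278,345). The grey one fits the description: it is grey, holds cards and has a standing flap. The bystanders in the top view are the stamp (320,160), stapler (450,190) and case (386,122). I'll confirm the box in an enlarged crop.

Run:
```python
from h import *
a=cv2.imread("pics/top0.png")[135:230,335:435]; b=cv2.imread("pics/side0.png")[185:325,320:450]
A=cv2.resize(a,(400,380),interpolation=cv2.INTER_CUBIC); B=cv2.resize(b,(390,420),interpolation=cv2.INTER_CUBIC)
c=np.zeros((420,790,3),np.uint8); c[:380,:400]=A; c[:,400:]=B
cv2.imwrite("pics/crop0.png",np.clip(c*1.8,0,255).astype(np.uint8))
```

```text
(no output)
```

View pics/crop0.png

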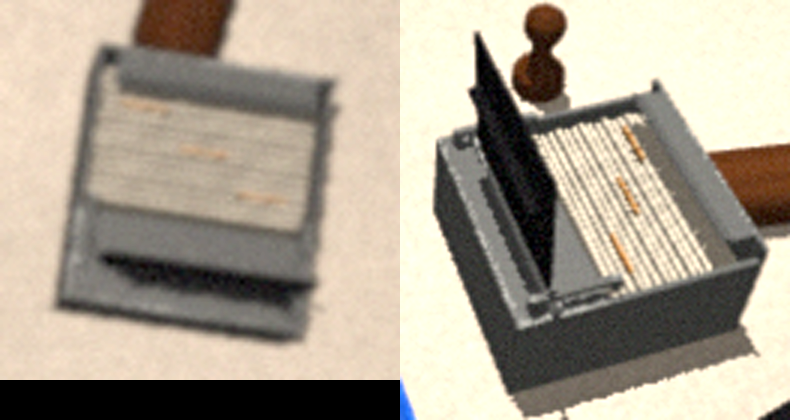

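The crop confirms it: grey box with cards, a black flap standing near the hinge end (ears at side (342,231) and (366,285)), and the grey lip at the far +x end. Next I'll triangulate the top corners.

Run:
```python
from h import *
top=dict(LL=(103,48),LR=(333,82),HL=(60,303),HR=(302,336)); sd=dict(LL=(655,85),LR=(765,245),HL=(435,143),HR=(515,328))
S={}
for k in top:
    t=(335+top[k][0]/4,135+top[k][1]/4); s=(320+(sd[k][0]-400)/3,185+sd[k][1]/3)
    p,e=two("top",t,"side",s); S[k]=onz("side",*s,.0765)
    print(k,p.round(4),round(e,4),"top@z",onz("top",*t,.0765).round(4)[:2],"side@z",S[k].round(4)[:2])
# flap top corners (free edge) : crop px
for nm,t,s in(("fL",(103,257),(478,33)),("fR",(316,285),(554,185))):
    t=(335+t[0]/4,135+t[1]/4); s=(320+(s[0]-400)/3,185+s[1]/3); p,e=two("top",t,"side",s); print(nm,p.round(4),round(e,4))
```

```text
LL [ 0.686  -0.0684  0.0849] 0.0006 top@z [ 0.6883 -0.0695] side@z [ 0.692  -0.0623]
LR [ 0.6605 -0.2102  0.0899] 0.0002 top@z [ 0.6635 -0.2135] side@z [ 0.6699 -0.204 ]
HL [ 0.5298 -0.0376  0.0728] 0.0018 top@z [ 0.5286 -0.0369] side@z [ 0.5291 -0.0406]
HR [ 0.5036 -0.1849  0.0783] 0.0015 top@z [ 0.5044 -0.1856] side@z [ 0.5035 -0.1837]
fL [ 0.5451 -0.0539  0.1793] 0.0035
fR [ 0.5243 -0.1724  0.1803] 0.0008
```

The corners give sides of 150 and 160 mm and heights of 0.073–0.090 m, which is consistent. The box centre is (0.595, -0.125) with yaw -10.1°. The flap edge at z 0.180 means it stands at about 1.65 rad, with the hinge near box x -54. I'll approach behind the flap with the fingers shut and the tool y axis along the box y axis.

```bash
python3 -m inch '[{"claw":-1,"travel":[0.75,1.0,0],"turn":-0.161},{"claw":-1,"travel":[0.75,1.0,0],"turn":-0.161},{"claw":-1,"travel":[0.75,1.0,0],"turn":-0.161},{"claw":-1,"travel":[0.75,1.0,0],"turn":-0.161},{"claw":-1,"travel":[0.75,1.0,0],"turn":-0.161}]' 20
python3 -m inch '[{"claw":-1,"travel":[0.6,0.9,0],"turn":0},{"claw":-1,"travel":[0.6,0.9,0],"turn":0},{"claw":-1,"travel":[0.6,0.9,0],"turn":0},{"claw":-1,"travel":[0.6,0.9,0],"turn":0},{"claw":-1,"travel":[0.6,0.9,0],"turn":0}]'
```

```text
clock: 0.6
position: [0.3341, -0.3459, 0.25]
ee_rot: [-0.0, 0.996, -0.089, -0.0]
contact_force: [1.6, -0.0, 0.3]
width: 0.0123
gripper_force: 0.0
clock: 1.1
position: [0.455, -0.1637, 0.2501]
ee_rot: [-0.001, 0.996, -0.086, 0.0]
contact_force: [-1.1, -0.7, 0.1]
width: -0.0
gripper_force: 0.0
```

```bash
python3 -m inch '[{"claw":-1,"travel":[0.18,0.285,0],"turn":0},{"claw":-1,"travel":[0.18,0.285,0],"turn":0},{"claw":-1,"travel":[0.18,0.285,-0.25],"turn":0},{"claw":-1,"travel":[0.18,0.285,-0.5],"turn":0},{"claw":-1,"travel":[0.18,0.285,-0.5],"turn":0}]'
python3 - <<'E'
from h import *
save("side","pics/s1.png"); save("top","pics/t1.png")
s=get_state(); print(s["position"],s["contact_force"])
p=s["position"]; print(proj("side",p),proj("side",p-[0,0,.019]))
a=cv2.imread("pics/t1.png")[125:230,320:450]; b=cv2.imread("pics/s1.png")[170:310,290:450]
c=np.zeros((420,780,3),np.uint8); c[:315,:390]=cv2.resize(a,(390,315)); c[:341,390:]=cv2.resize(b,(390,341))
cv2.imwrite("pics/crop1.png",np.clip(c*1.8,0,255).astype(np.uint8))
E
```

```text
clock: 1.6
position: [0.4841, -0.1083, 0.1445]
ee_rot: [-0.002, 0.996, -0.088, -0.008]
contact_force: [-1.4, 0.0, 0.4]
width: -0.0001
gripper_force: 0.0
[ 0.48930749 -0.11065179  0.15032885] [ 0.75883737 -0.2642769   0.10754241]
(np.float64(331.98983825224417), np.float64(239.6291708416687)) (np.float64(331.6337187025131), np.float64(246.8512132699838))
```

View pics/crop1.png

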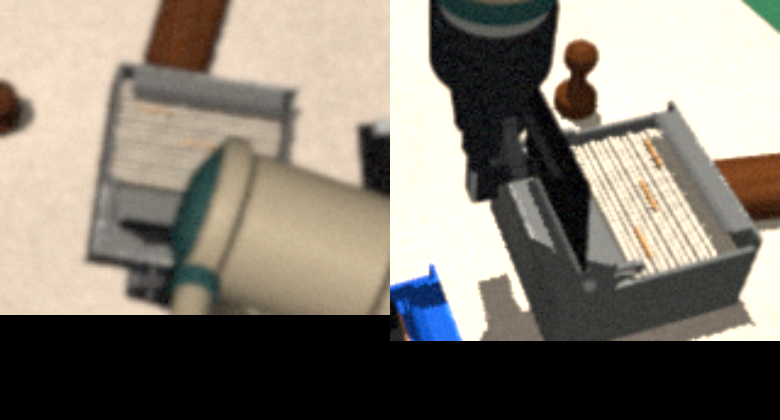

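The picture shows the shut fingers just behind the flap, with the tip at about side (327,251), matching the predicted height. The stamp and case are clear. Now I'll push the flap over along its arc.

```bash
python3 -m inch '[{"claw":-1,"travel":[0.05,-0.009,-0.02],"turn":0},{"claw":-1,"travel":[0.09,-0.016,-0.03],"turn":0},{"claw":-1,"travel":[0.13,-0.023,-0.03],"turn":0},{"claw":-1,"travel":[0.155,-0.027,-0.03],"turn":0},{"claw":-1,"travel":[0.155,-0.027,-0.03],"turn":0}]'
python3 -m inch '[{"claw":-1,"travel":[0.03,-0.005,0],"turn":0},{"claw":-1,"travel":[0.06,-0.011,-0.005],"turn":0},{"claw":-1,"travel":[0.085,-0.015,-0.01],"turn":0},{"claw":-1,"travel":[0.11,-0.019,-0.015],"turn":0},{"claw":-1,"travel":[0.11,-0.019,-0.015],"turn":0}]'
python3 - <<'E'
from h import *
save("side","pics/s2.png")
b=cv2.imread("pics/s2.png")[170:310,290:450]
cv2.imwrite("pics/crop2.png",np.clip(cv2.resize(b,(640,560))*1.8,0,255).astype(np.uint8))
s=get_state(); print(s["position"],s["contact_force"])
E
```

```text
clock: 2.2
position: [0.5218, -0.1165, 0.1449]
ee_rot: [0.0, 0.996, -0.088, 0.001]
contact_force: [0.1, -0.1, 0.6]
width: 0.0004
gripper_force: 0.0
clock: 2.7
position: [0.5433, -0.1201, 0.141]
ee_rot: [0.0, 0.996, -0.088, 0.0]
contact_force: [-1.1, -0.4, 0.3]
width: 0.0002
gripper_force: 0.1
[ 0.54296751 -0.11997114  0.14107928] [-1.3100121  -0.25102788  0.24421392]
```

View pics/crop2.png

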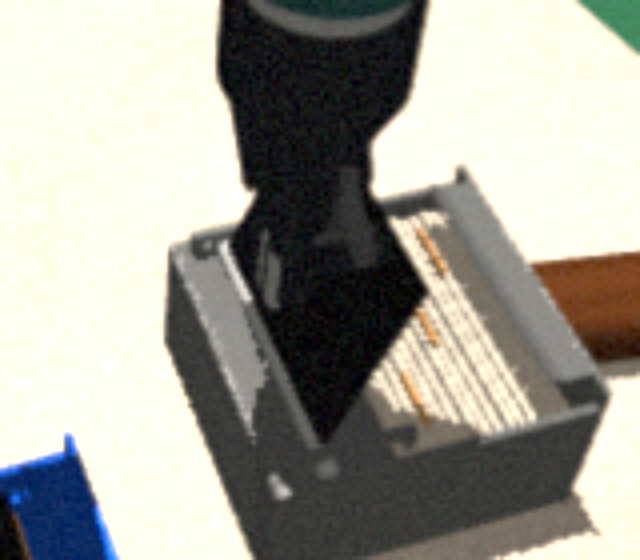

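The flap is tilting forward with its free edge near crop (420,290), and the force is about 1 N. I'll continue down the arc.

```bash
python3 -m inch '[{"claw":-1,"travel":[0.039,-0.007,-0.01],"turn":0},{"claw":-1,"travel":[0.065,-0.012,-0.025],"turn":0},{"claw":-1,"travel":[0.089,-0.016,-0.045],"turn":0},{"claw":-1,"travel":[0.108,-0.019,-0.068],"turn":0},{"claw":-1,"travel":[0.123,-0.022,-0.09],"turn":0}]'
python3 -m inch '[{"claw":-1,"travel":[0.013,-0.002,-0.027],"turn":0},{"claw":-1,"travel":[0.025,-0.004,-0.055],"turn":0},{"claw":-1,"travel":[0.03,-0.005,-0.075],"turn":0},{"claw":-1,"travel":[0.034,-0.006,-0.09],"turn":0},{"claw":-1,"travel":[0.034,-0.006,-0.09],"turn":0}]'
python3 -m inch '[{"claw":-1,"travel":[0,0,0],"turn":0}]'
python3 - <<'E'
from h import *
save("side","pics/s3.png")
b=cv2.imread("pics/s3.png")[170:310,290:450]
cv2.imwrite("pics/crop3.png",np.clip(cv2.resize(b,(640,560))*1.8,0,255).astype(np.uint8))
E
```

```text
clock: 3.25
position: [0.5684, -0.1246, 0.1234]
ee_rot: [0.0, 0.996, -0.088, 0.001]
contact_force: [-0.2, -0.4, 2.9]
width: 0.0001
gripper_force: 1.3
clock: 3.75
position: [0.5739, -0.1255, 0.1049]
ee_rot: [0.0, 0.996, -0.088, -0.0]
contact_force: [0.8, -0.9, 1.3]
width: 0.0002
gripper_force: 0.9
clock: 3.85
position: [0.5735, -0.1254, 0.105]
ee_rot: [-0.0, 0.996, -0.088, -0.001]
contact_force: [1.8, 0.7, 1.7]
width: -0.0003
gripper_force: 0.9
```

View pics/crop3.png

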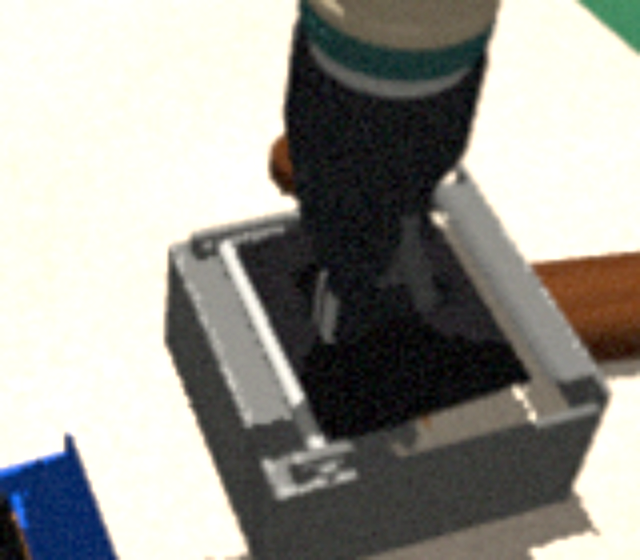

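The flap is nearly flat, with its free edge at crop (440,230)–(525,380), short of the lip. I'll press down in small steps until it bottoms out.

```bash
python3 -m inch '[{"claw":-1,"travel":[0,0,-0.005],"turn":0},{"claw":-1,"travel":[0,0,-0.01],"turn":0},{"claw":-1,"travel":[0,0,-0.01],"turn":0}]'
python3 -m inch '[{"claw":-1,"travel":[0,0,-0.005],"turn":0},{"claw":-1,"travel":[0,0,-0.01],"turn":0},{"claw":-1,"travel":[0,0,-0.01],"turn":0}]'
```

```text
clock: 4.2
position: [0.5737, -0.1254, 0.1033]
ee_rot: [0.0, 0.996, -0.088, -0.0]
contact_force: [-0.0, -0.1, 2.5]
width: 0.0001
gripper_force: 1.4
clock: 4.5
position: [0.5739, -0.1255, 0.1012]
ee_rot: [0.0, 0.996, -0.088, -0.0]
contact_force: [0.7, -0.1, 2.3]
width: -0.0
gripper_force: 1.4
```

```bash
python3 -m inch '[{"claw":-1,"travel":[0,0,-0.005],"turn":0},{"claw":-1,"travel":[0,0,-0.005],"turn":0}]'
python3 -m inch '[{"claw":-1,"travel":[0,0,-0.005],"turn":0},{"claw":-1,"travel":[0,0,-0.005],"turn":0}]'
```

```text
clock: 4.7
position: [0.5739, -0.1255, 0.1005]
ee_rot: [0.0, 0.996, -0.088, 0.0]
contact_force: [-0.7, -0.8, 4.2]
width: -0.0002
gripper_force: 2.1
clock: 4.9
position: [0.574, -0.1255, 0.1003]
ee_rot: [0.0, 0.996, -0.088, 0.0]
contact_force: [-1.3, -1.1, 9.1]
width: -0.0
gripper_force: 4.5
```

The flap is flat: TCP z is 0.1003 with 9 N of support, as predicted. Now I'll slide it towards the lip.

```bash
python3 -m inch '[{"claw":-1,"travel":[0.025,-0.0045,0],"turn":0},{"claw":-1,"travel":[0.05,-0.009,0],"turn":0},{"claw":-1,"travel":[0.075,-0.0135,0],"turn":0},{"claw":-1,"travel":[0.1,-0.018,0],"turn":0}]'
python3 -m inch '[{"claw":-1,"travel":[0.02,-0.0036,0],"turn":0},{"claw":-1,"travel":[0.04,-0.0072,0],"turn":0},{"claw":-1,"travel":[0.06,-0.0108,0],"turn":0}]'
python3 - <<'E'
from h import *
save("side","pics/s4.png")
b=cv2.imread("pics/s4.png")[170:310,290:450]
cv2.imwrite("pics/crop4.png",np.clip(cv2.resize(b,(640,560))*1.8,0,255).astype(np.uint8))
E
```

```text
clock: 5.3
position: [0.5927, -0.1289, 0.1003]
ee_rot: [-0.0, 0.996, -0.088, -0.001]
contact_force: [-3.5, 0.3, 10.3]
width: -0.0002
gripper_force: 5.4
clock: 5.6
position: [0.6013, -0.1304, 0.1]
ee_rot: [-0.0, 0.996, -0.088, -0.005]
contact_force: [-14.1, 2.0, 18.1]
width: 0.0001
gripper_force: 9.2
```

View pics/crop4.png

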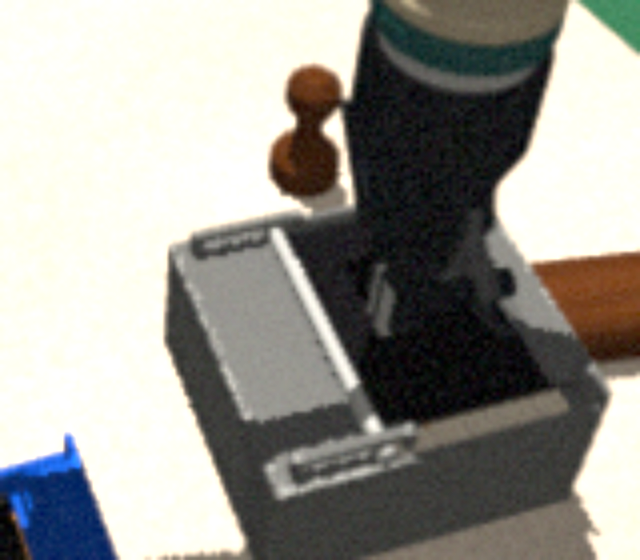

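The rod has moved to crop (278,232)–(378,420), and the free edge now appears to be under the lip. I'll work out the slide from the rod position.

Run:
```python
from h import *
C=np.array([.595,-.125]);u=np.array([.9845,-.1754]);v=np.array([.1754,.9845])
for nm,pts in(("before",[(228,245),(318,440)]),("now",[(278,232),(378,422)])):
  for p in pts:
    P=onz("side",290+p[0]/4,170+p[1]/4,.082)[:2]-C; print(nm,(P@u*1e3).round(1),(P@v*1e3).round(1))
print(get_state()["position"],get_state()["contact_force"])
```

```text
before -51.4 61.9
before -52.4 -55.8
now -24.6 63.0
now -23.4 -54.8
[ 0.6013885  -0.13041928  0.10002292] [-10.30573749   0.85930648  15.43933814]
```

The rod moved about 28 mm, so it is probably home, dragged along by fingertip friction. I'll ease the press, advance to the rib and push on it properly to make sure.

```bash
python3 -m inch '[{"claw":-1,"travel":[0,0,0.0075],"turn":0},{"claw":-1,"travel":[0,0,0.0075],"turn":0},{"claw":-1,"travel":[0.02,-0.0036,0.0075],"turn":0},{"claw":-1,"travel":[0.04,-0.0072,0.0075],"turn":0},{"claw":-1,"travel":[0.05,-0.009,0.0075],"turn":0}]'
python3 -m inch '[{"claw":-1,"travel":[0.01,-0.0018,0],"turn":0},{"claw":-1,"travel":[0.01,-0.0018,0],"turn":0}]'
```

```text
clock: 6.15
position: [0.6154, -0.1328, 0.1004]
ee_rot: [-0.0, 0.996, -0.088, -0.001]
contact_force: [-3.5, 1.3, 4.1]
width: 0.0
gripper_force: 2.1
clock: 6.35
position: [0.6183, -0.1334, 0.1005]
ee_rot: [-0.0, 0.996, -0.088, 0.0]
contact_force: [-1.1, -0.2, 2.2]
width: 0.0
gripper_force: 1.2
```

```bash
python3 -m inch '[{"claw":-1,"travel":[0.005,-0.0009,0],"turn":0},{"claw":-1,"travel":[0.01,-0.0018,0],"turn":0},{"claw":-1,"travel":[0.01,-0.0018,0],"turn":0}]'
python3 -m inch '[{"claw":-1,"travel":[0.005,-0.0009,0],"turn":0},{"claw":-1,"travel":[0.01,-0.0018,0],"turn":0},{"claw":-1,"travel":[0.01,-0.0018,0],"turn":0}]'
```

```text
clock: 6.65
position: [0.6191, -0.1336, 0.1004]
ee_rot: [-0.0, 0.996, -0.088, -0.001]
contact_force: [-4.2, 0.8, 2.2]
width: -0.0003
gripper_force: 2.3
clock: 6.95
position: [0.6193, -0.1336, 0.1003]
ee_rot: [-0.0, 0.996, -0.088, -0.003]
contact_force: [-7.1, 1.3, 3.6]
width: 0.0003
gripper_force: 4.2
```

```bash
python3 -m inch '[{"claw":-1,"travel":[0.01,-0.0018,0],"turn":0},{"claw":-1,"travel":[0.02,-0.0036,0],"turn":0},{"claw":-1,"travel":[0.02,-0.0036,0],"turn":0},{"claw":-1,"travel":[0.02,-0.0036,0],"turn":0}]'
```

```text
clock: 7.35
position: [0.6196, -0.1335, 0.1]
ee_rot: [-0.001, 0.996, -0.088, -0.007]
contact_force: [-13.8, 2.8, 8.9]
width: 0.0002
gripper_force: 8.2
```

It's against a hard stop: 14 N with no further travel. I'll unload and lift straight up.

```bash
python3 -m inch '[{"claw":-1,"travel":[-0.025,0.0045,0.01],"turn":0},{"claw":-1,"travel":[-0.03,0.0054,0.03],"turn":0},{"claw":-1,"travel":[-0.035,0.006,0.08],"turn":0},{"claw":-1,"travel":[-0.035,0.006,0.25],"turn":0},{"claw":-1,"travel":[-0.035,0.006,0.5],"turn":0}]'
python3 -m inch '[{"claw":-1,"travel":[-0.4,0.07,0.3],"turn":0},{"claw":-1,"travel":[-0.8,0.14,0.3],"turn":0},{"claw":-1,"travel":[-0.8,0.14,0.3],"turn":0},{"claw":-1,"travel":[-0.8,0.14,0.3],"turn":0},{"claw":-1,"travel":[-0.8,0.14,0.3],"turn":0}]'
python3 - <<'E'
from h import *
save("side","pics/s5.png"); save("top","pics/t5.png")
a=cv2.imread("pics/t5.png")[85:230,300:470]; b=cv2.imread("pics/s5.png")[180:320,325:455]
c=np.zeros((420,790,3),np.uint8); c[:341,:400]=cv2.resize(a,(400,341)); c[:,400:]=cv2.resize(b,(390,420))
cv2.imwrite("pics/crop5.png",np.clip(c*1.8,0,255).astype(np.uint8))
E
```

```text
clock: 7.85
position: [0.6191, -0.1336, 0.2001]
ee_rot: [-0.0, 0.996, -0.088, -0.001]
contact_force: [0.5, -0.4, 0.6]
width: -0.0003
gripper_force: 0.0
clock: 8.35
position: [0.4576, -0.1053, 0.2638]
ee_rot: [0.001, 0.996, -0.088, 0.003]
contact_force: [0.5, -0.9, 0.2]
width: 0.0003
gripper_force: 0.0
```

View pics/crop5.png

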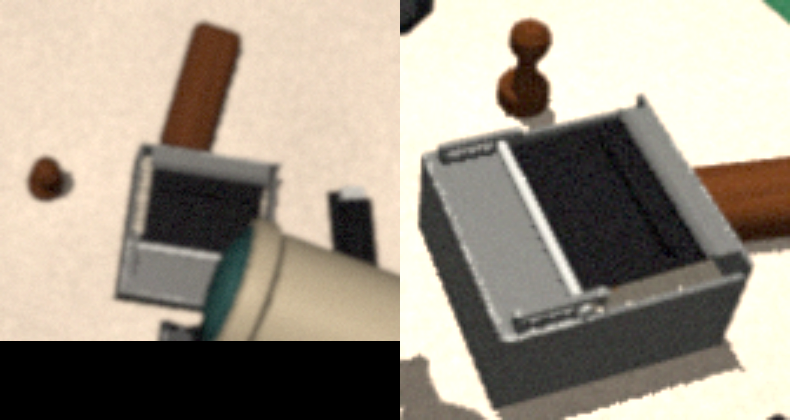

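The flap lies flat with its edge hidden under the lip and the rod at the forward end of the ear slots at crop (505,145)–(575,292). The bystanders haven't moved and the hand is clear.

```bash
python3 -c "
from rig import ticket; print(ticket.sign_off())"
```

```text
the job is handed in; nothing more can be done
None
```

The card-index box is closed: the flap is folded flat and slid home under the lip, the bystanders did not move, and the job was handed in with the hand clear at about 8.5 s. One deviation: fingertip friction carried the flap most of the slide, and the final push on the rib only confirmed it was home.

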